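# Charge a sample cup with ballast slugs from the tilting tray

## Task

Nest all the loose blue cups upright, one inside another, in the grey receiver cup on the drawn-out sledge, push the sledge fully home under the spout, and lift the tray by its handle bar so that every brass slug slides out through the corner notch into the top cup. Let the tray back down, draw the sledge out again, then lift just the top cup with the slugs off the stack and stand it upright on the middle of the balance pan. Do not knock over the two stain bottles.

Things in the scene. Friction and masses are not known exactly. Their poses are not given: they have to be found in the camera images.
- dispenser: fixed grey dispenser on a base plate 92 x 440 mm, 8 mm thick. Origin on the table straight below the spout's drop opening. Its z is up; its +y runs from the spout towards the tray's far corner and the handle; its -y runs along the sledge track. Two hinge posts stand at x = +-46 mm beside the spout (180 mm high). The tray's hinge line is parallel to the dispenser's x through (0, 0, 176 mm)
- drop_point (a point): middle of the spout's drop opening, 156 mm above the table; the slugs fall straight down here. The opening is about 40 x 30 mm and its lower rim stays above 155 mm however far the tray is tipped
- tray (a joint): tilt of the aluminium tray (rad), 0 = level and resting on its post, up to 0.70. 140 mm square with 19 mm high walls, its diagonal along the dispenser's y, its notched corner (40 mm wide gap leading to a hooded spout) at the hinge and its far corner 228 mm from the hinge. Mass 0.35 kg; it falls back by its own weight when let go. The polished slugs begin to slide at 0.15 to 0.25 rad; those along the walls need up to about 0.45 rad, and tipping slowly to 0.6 empties it
- tray_handle (a point): middle of the tray's black round handle bar, 14 mm thick and 76 mm long (56 mm free between its posts), along the dispenser's x, 50 mm above the tray's floor and 190 mm from the hinge line along the tray. It swings up with the tray about the hinge line; the bar may turn in the grip. With the tray level it is 226 mm above the table
- sledge (a joint): position of the sledge along the dispenser's +y (m): 0 = drawn fully out, 0.120 = fully home, receiver cup under the spout. Friction 1.5 N, stays where it is left
- sledge_handle (a point): 8 mm below the top of the sledge's red upright grip block, 18 x 18 mm, 50 mm high, free on all sides above 15 mm over the table; its top is 65 mm over the table. It stands 98 mm from the receiver's axis, on the dispenser's -y side
- seat (a point): centre of the inner floor of the grey receiver cup fixed on the sledge, same shape as the blue cups, 41 mm above the table, its rim 30 mm above this point. The first nested blue cup stands with its foot here, the next 26 mm higher, the third 52 mm higher
- cup_1: loose blue cup (up to three alike, some may be absent): 56 mm high, foot 40 mm and collar 58 mm in diameter (the collar is the top 24 mm, upright, for gripping; 54 mm inside), the part below it at most 50 mm, raised inner floor 26 mm above the foot; mass about 0.06 kg. Origin at the centre of the foot, z up. Nested cups stand 26 mm higher each, so the top 26 mm of the upper cup show; about 2 mm sideways play
- cup_2: loose blue cup (up to three alike, some may be absent): 56 mm high, foot 40 mm and collar 58 mm in diameter (the collar is the top 24 mm, upright, for gripping; 54 mm inside), the part below it at most 50 mm, raised inner floor 26 mm above the foot; mass about 0.06 kg. Origin at the centre of the foot, z up. Nested cups stand 26 mm higher each, so the top 26 mm of the upper cup show; about 2 mm sideways play
- cup_3: loose blue cup (up to three alike, some may be absent): 56 mm high, foot 40 mm and collar 58 mm in diameter (the collar is the top 24 mm, upright, for gripping; 54 mm inside), the part below it at most 50 mm, raised inner floor 26 mm above the foot; mass about 0.06 kg. Origin at the centre of the foot, z up. Nested cups stand 26 mm higher each, so the top 26 mm of the upper cup show; about 2 mm sideways play
- slug_1: brass slug lying in the tray (three to five, others absent): disc 16 mm in diameter, 10 mm high, 17 g. Origin at the centre of one face, z along its axis
- slug_2: brass slug lying in the tray (three to five, others absent): disc 16 mm in diameter, 10 mm high, 17 g. Origin at the centre of one face, z along its axis
- slug_3: brass slug lying in the tray (three to five, others absent): disc 16 mm in diameter, 10 mm high, 17 g. Origin at the centre of one face, z along its axis
- slug_4: brass slug lying in the tray (three to five, others absent): disc 16 mm in diameter, 10 mm high, 17 g. Origin at the centre of one face, z along its axis
- slug_5: brass slug lying in the tray (three to five, others absent): disc 16 mm in diameter, 10 mm high, 17 g. Origin at the centre of one face, z along its axis
- pan (a point): centre of the balance's round steel pan, 92 mm in diameter, 50 mm above the table; the white balance is fixed, 130 mm wide, 150 mm deep and 40 mm high, reaching 95 mm from the pan centre towards the robot
- stain_violet: violet stain bottle with white cap, 40 mm diameter, 88 mm high, standing loose at the back; origin at the centre of its underside, z up
- stain_red: red stain bottle with white cap, 40 mm diameter, 88 mm high, standing loose at the back; origin at the centre of its underside, z up

How it is judged:
On the way, in this order (a step that is already met when the one before it is completed fails the run):
1. every blue cup is nested upright in the receiver's stack, the sledge still drawn out (horizontal distance between each of cup_1, cup_2, cup_3 and seat below 0.009 m and angle between each of cup_1, cup_2, cup_3's own z axis and vertical below 0.1 rad and (z of cup_1 in the frame of seat between -0.005 and 0.005 m or z of cup_1 in the frame of seat between 0.021 and 0.031 m or z of cup_1 in the frame of seat between 0.047 and 0.057 m) and (z of cup_2 in the frame of seat between -0.005 and 0.005 m or z of cup_2 in the frame of seat between 0.021 and 0.031 m or z of cup_2 in the frame of seat between 0.047 and 0.057 m) and (z of cup_3 in the frame of seat between -0.005 and 0.005 m or z of cup_3 in the frame of seat between 0.021 and 0.031 m or z of cup_3 in the frame of seat between 0.047 and 0.057 m) and value of joint sledge below 0.04 m), for 0.3 s.
2. the sledge is fully home (value of joint sledge above 0.112 m), for 0.2 s.
3. the tray is being tipped with the sledge home (value of joint tray above 0.12 rad and value of joint sledge above 0.112 m).
4. every slug lies in the top cup of the stack (horizontal distance between each of slug_1, slug_2, slug_3, slug_4, slug_5 and seat below 0.028 m and z of slug_1 in the frame of seat between 0.02 and 0.115 m and z of slug_2 in the frame of seat between 0.02 and 0.115 m and z of slug_3 in the frame of seat between 0.02 and 0.115 m and z of slug_4 in the frame of seat between 0.02 and 0.115 m and z of slug_5 in the frame of seat between 0.02 and 0.115 m), for 0.2 s.
At the end, for the whole second after the job is handed in: tray level (under 0.04 rad), sledge out (under 30 mm), one cup upright on the pan (axis within 30 mm of the pan's centre) holding every slug, every other cup still nested upright on the sledge's stack (within 9 mm of its axis), all at rest (value of joint tray below 0.04 rad and value of joint sledge below 0.03 m and ((horizontal distance between cup_1 and seat below 0.009 m and angle between cup_1's own z axis and vertical below 0.1 rad and (z of cup_1 in the frame of seat between -0.005 and 0.005 m or z of cup_1 in the frame of seat between 0.021 and 0.031 m or z of cup_1 in the frame of seat between 0.047 and 0.057 m)) or (horizontal distance between cup_1 and pan below 0.03 m and angle between cup_1's own z axis and vertical below 0.1 rad and z of cup_1 in the frame of pan between -0.005 and 0.005 m)) and ((horizontal distance between cup_2 and seat below 0.009 m and angle between cup_2's own z axis and vertical below 0.1 rad and (z of cup_2 in the frame of seat between -0.005 and 0.005 m or z of cup_2 in the frame of seat between 0.021 and 0.031 m or z of cup_2 in the frame of seat between 0.047 and 0.057 m)) or (horizontal distance between cup_2 and pan below 0.03 m and angle between cup_2's own z axis and vertical below 0.1 rad and z of cup_2 in the frame of pan between -0.005 and 0.005 m)) and ((horizontal distance between cup_3 and seat below 0.009 m and angle between cup_3's own z axis and vertical below 0.1 rad and (z of cup_3 in the frame of seat between -0.005 and 0.005 m or z of cup_3 in the frame of seat between 0.021 and 0.031 m or z of cup_3 in the frame of seat between 0.047 and 0.057 m)) or (horizontal distance between cup_3 and pan below 0.03 m and angle between cup_3's own z axis and vertical below 0.1 rad and z of cup_3 in the frame of pan between -0.005 and 0.005 m)) and linear speed of each of cup_1, cup_2, cup_3 below 0.02 m/s and horizontal distance between each of slug_1, slug_2, slug_3, slug_4, slug_5 and pan below 0.055 m and z of slug_1 in the frame of pan between 0.022 and 0.065 m and z of slug_2 in the frame of pan between 0.022 and 0.065 m and z of slug_3 in the frame of pan between 0.022 and 0.065 m and z of slug_4 in the frame of pan between 0.022 and 0.065 m and z of slug_5 in the frame of pan between 0.022 and 0.065 m); the robot touches nothing.
It fails at once if a stain bottle is knocked over (angle between any of stain_violet, stain_red's own z axis and vertical above 0.6 rad).
Of cup_1, cup_2, cup_3 only 2 to 3 are there at a start; the rules pass over those that are not, and their reading is None.
Of slug_1, slug_2, slug_3, slug_4, slug_5 only 3 to 5 are there at a start; the rules pass over those that are not, and their reading is None.
At some moment in a run one of cup_1, cup_2, cup_3 may be knocked a few centimetres aside while the robot is not near it.
It also fails if it takes over 210 s, if anything falls off the work surface, if the arm or the gripper's body presses on something with over 40 N, if the wrist force passes 120 N, or if a joint passes its speed limit or range.

## Robot

A 6-joint arm with a two-finger parallel gripper is mounted at the origin on a cart in front of the work surface, level with it; the furniture and walls round the work are solid. World frame = base frame: x ahead of the robot, y to its left, z up, the work surface at z = 0. Lengths are in m, angles in rad, forces in N, time in s.
With the tool pointing down it reaches from about 0.375 to 0.925 m from the base axis. Payload 5.7 kg.
Tool frame: the origin (TCP) lies between the finger pads; the fingertips stand 19 mm ahead of it and the grasp point (between the pads) is the TCP; z points along the fingers, y is the line along which they close (so a half turn about z gives the same grasp; the last joint's range is limited). The gripper opens to 88 mm and grips with 3 to 60 N. Pads are 20 mm wide; open, the fingers measure 115 mm over their backs; the gripper's body (75 mm by 178 mm) begins 61 mm behind the grasp point.
Start: joints at [-0.115, 0.359, 1.51, -0, 1.272, -0.115], TCP at [0.6, -0, 0.242] pointing down, gripper open.
Joint ranges: [-2.97, 2.97], [-1.01, 2.36], [0.21, 2.38], [-0.96, 4.11], [0.2, 2.71], [-2.98, 2.98]. Speed limits (rad/s): [2.39, 2.39, 3.14, 3.14, 3.14, 3.14].

## Interface

Orientations are given as [roll, pitch, yaw] about the fixed x, y, z axes, in that order (R = Rz(yaw) Ry(pitch) Rx(roll)).
In Python, from cell import move_ptp, servo_line, movej, command_gripper, dwell, inverse_kinematics, camera, get_calibration, MotionError, sign_off, current_time, current_q, current_dq, current_tau, current_position, current_orientation, current_force, current_wrist_torque, current_gripper_width, current_gripper_force gives the robot as it stands. Calls block until the motion is done:
- move_ptp(position, orientation): joint-space move of the TCP to a pose.
- servo_line(position, rotation=None, rate=0.15, contact_N=None): straight line of the TCP; rotation=None keeps the orientation; rate is the mean speed in m/s. With contact_N (N) it stops when the force on the tool has changed by that much, and returns True; else False.
- movej(angles): joint-space move.
- command_gripper(opening, grasp_force=None): finger opening in m; grasp_force is the grip in N (None keeps the last); returns when the fingers have stopped.
- dwell(seconds).
- inverse_kinematics(position, orientation): joint angles nearest the present ones, or None.
- camera(name): name is "scene" or "side" or "wrist"; returns the picture (384x512x3 uint8, red, green, blue); there is no depth.
- get_calibration(name): a dict with "fx", "fy", "cx", "cy" (pixels), "T" (4x4, takes a point from camera to world coordinates); the wrist camera has in their place "tool_from_camera" (4x4, takes a point from camera to tool coordinates, whose origin is the TCP and whose axes are the flange's). Camera axes: x right, y down, z forward; pixel columns grow to the right and rows downward; lengths in m; the calibration is good to about 2 mm. A picture is of the moment at which its call begins: read the wrist's pose just before it. get_calibration takes no time and is no camera call.
A pose or a line that the arm cannot do raises MotionError and nothing moves.
- sign_off(): hands the job in; it is judged then, once.
Readings, each from a call of its own:
- current_time(): time.
- current_q(): joint angles.
- current_dq(): joint speeds.
- current_tau(): joint torques, N m.
- current_position(): TCP position.
- current_orientation(): TCP orientation.
- current_force(): force on the tool from outside, world axes, zero at the start.
- current_wrist_torque(): the same for the moment, N m.
- current_gripper_width(): finger opening in m.
- current_gripper_force(): force on a finger pad.
Only numpy, scipy, OpenCV 4.12 (cv2) and the standard library are available. Lean on these libraries where they do the work, as an engineer would, in place of code of your own. Each camera call takes 0.05 s, during which the arm holds its last target. There are 200 camera calls.

## Working session

There is one attempt and no reset: what is moved stays moved. The work goes in short steps, each a Python script; the robot and the scene stay as the last script left them, time stands still between calls to the robot, and variables do not carry over. Pictures are saved under pics/ and viewed, at most 15 in all, crops included, and the job is handed in when it is done.

```bash
ls; mkdir -p pics; python3 - <<'E'
from cell import *
import cv2,numpy as np
for n in("scene","side"):
    im=camera(n); cv2.imwrite(f"pics/{n}0.png",im[:,:,::-1]); c=get_calibration(n); print(n,c["fx"],c["cx"],c["cy"],np.round(c["T"],3).tolist())
print(get_calibration("wrist"),current_time(),current_orientation())
E
```

```text
pics
scene 467.9245313403339 247.26165799823107 184.58113979697896 [[0.764, -0.467, 0.446, 0.076], [-0.645, -0.571, 0.508, -0.62], [0.017, -0.676, -0.737, 1.037], [0.0, 0.0, 0.0, 1.0]]
side 370.5158776345646 261.1401427126605 192.3490397950983 [[-0.865, -0.328, 0.379, 0.255], [-0.501, 0.57, -0.651, 0.6], [-0.002, -0.753, -0.658, 0.798], [0.0, 0.0, 0.0, 1.0]]
{'fx': 320.33808796559356, 'fy': 320.33808796559356, 'cx': 254.40064213781173, 'cy': 194.7078501790106, 'tool_from_camera': array([[-4.35609401e-04, -9.70159173e-01, -2.42468533e-01,
         6.60979771e-02],
       [ 9.99999359e-01, -1.69132726e-04, -1.11982967e-03,
        -1.26257487e-03],
       [ 1.04540366e-03, -2.42468865e-01,  9.70158624e-01,
        -1.43959548e-01],
       [ 0.00000000e+00,  0.00000000e+00,  0.00000000e+00,
         1.00000000e+00]])} 0.1 [-3.13998292e+00 -1.35320493e-04  1.57083707e+00]
```

View pics/scene0.png

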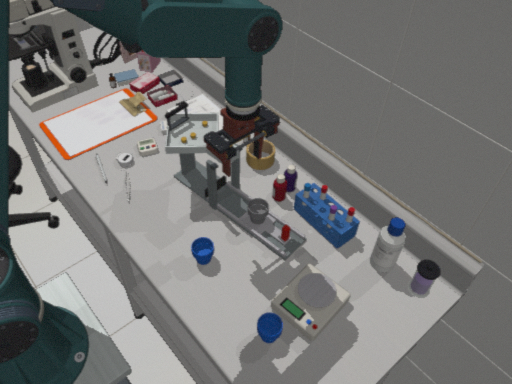

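View pics/side0.png

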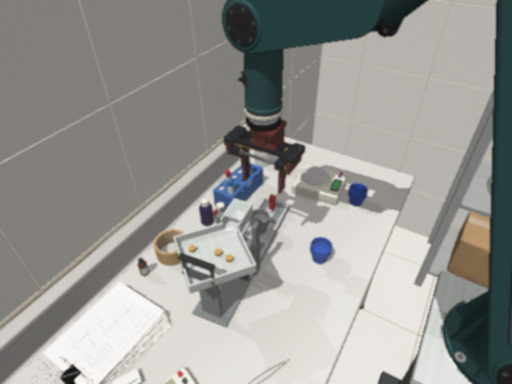

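The scene picture shows two blue cups at (203,252) and (269,329), the receiver at (258,208), the red grip block top near (286,227), the pan at (319,290) and the bottles at (280,187) and (290,178). The tray holds yellow slugs near (193,135), and the handle bar is near (177,112). The side picture agrees: cups at (320,250) and (358,195), bar at (197,264). No third cup is visible.

```bash
cat > h.py <<'E'
from cell import *
import cv2, numpy as np
from scipy.spatial.transform import Rotation as R
def pose(): return np.array(current_position()), R.from_euler('xyz', current_orientation())
def calib(n, p=None):
    c = get_calibration(n)
    if n != "wrist": return c, np.array(c["T"])
    T = np.eye(4); T[:3,3] = p[0]; T[:3,:3] = p[1].as_matrix()
    return c, T @ c["tool_from_camera"]
def at(n, uv, z, p=None):
    c, T = calib(n, p)
    d = T[:3,:3] @ [(uv[0]-c["cx"])/c["fx"], (uv[1]-c["cy"])/c["fy"], 1]
    return (T[:3,3] + d*(z-T[2,3])/d[2])
def proj(n, X, p=None):
    c, T = calib(n, p)
    q = np.linalg.inv(T) @ [*X, 1]
    return np.round([c["fx"]*q[0]/q[2]+c["cx"], c["fy"]*q[1]/q[2]+c["cy"]], 1)
def down(yaw): return [np.pi, 0, yaw]   # tool y (closing line) = (sin yaw, -cos yaw)
E
python3 - <<'E'
from h import *
for n,uv,z in [("scene",(203,244),.056),("side",(320,243),.056),("scene",(269,321),.056),("side",(358,188),.056),("scene",(258,203),.071),
 ("scene",(286,226),.065),("side",(272,196),.065),("scene",(319,289),.05),("side",(316,178),.05),("scene",(177,109),.226),("side",(197,264),.226),("scene",(280,178),.088),("scene",(290,168),.088)]:
    print(n,uv,np.round(at(n,uv,z),3))
E
```

```text
scene (203, 244) [ 0.449 -0.029  0.056]
side (320, 243) [ 0.447 -0.037  0.056]
scene (269, 321) [ 0.438 -0.292  0.056]
side (358, 188) [ 0.434 -0.302  0.056]
scene (258, 203) [ 0.639 -0.024  0.071]
scene (286, 226) [ 0.647 -0.126  0.065]
side (272, 196) [ 0.641 -0.128  0.065]
scene (319, 289) [ 0.587 -0.306  0.05 ]
side (316, 178) [ 0.569 -0.289  0.05 ]
scene (177, 109) [0.598 0.277 0.226]
side (197, 264) [0.587 0.277 0.226]
scene (280, 178) [ 0.736 -0.005  0.088]
scene (290, 168) [0.785 0.006 0.088]
```

```bash
python3 - <<'E'
from h import *
move_ptp([0.55,-0.13,0.27],down(np.deg2rad(97)))
p=pose(); im=camera("wrist"); np.save("pA.npy",np.r_[p[0],p[1].as_euler('xyz')])
cv2.imwrite("pics/wA.png",im[:,:,::-1])
s=camera("scene"); cv2.imwrite("pics/s1.png",cv2.resize(s[60:310,90:390,::-1],None,fx=2.4,fy=2.4,interpolation=cv2.INTER_CUBIC))
print(p[0],current_orientation(),current_time())
for X in [(.448,-.033,.056),(.436,-.297,.056),(.635,-.028,.071),(.645,-.127,.065),(.578,-.298,.05)]: print(proj("wrist",X,p))
E
```

```text
[ 0.5499981  -0.12964384  0.26978099] [-3.14121964e+00 -1.08646852e-03  1.69353752e+00] 0.825
[170.7  73.9]
[149.  295.4]
[350.6  90.1]
[340.9 184.3]
[261.6 305.5]
```

View pics/wA.png

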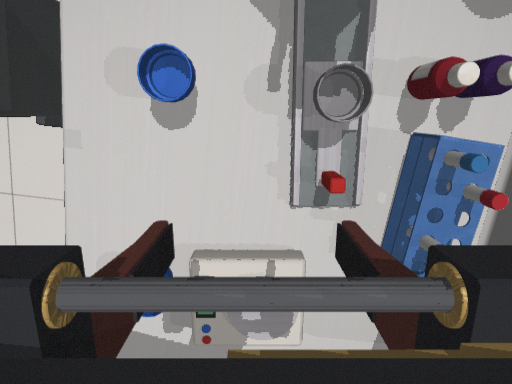

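View pics/s1.png

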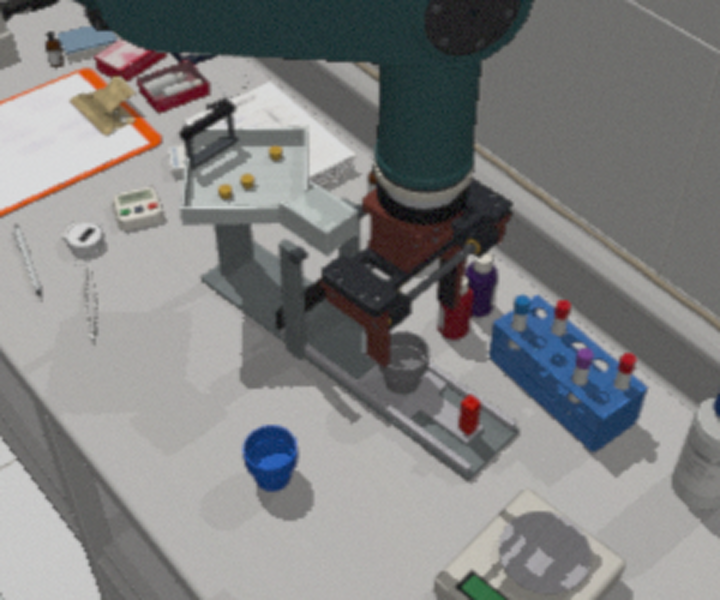

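The wrist picture shows the cup_1 rim centred at about (167,73), the receiver rim at (343,93) with a width of 58 px, and the block top near (337,185). The pan is hidden by the finger linkage at the bottom. The scene crop shows three slugs in the tray, the bar running from crop (185,132) to (229,104), and a single cup on the left. The second cup is by the balance, so there are two cups in all.

```bash
python3 - <<'E'
from h import *
a=np.load("pA.npy"); p=(a[:3],R.from_euler('xyz',a[3:]))
im=cv2.imread("pics/wA.png").astype(int)
b,g,r=im[...,0],im[...,1],im[...,2]
m=((b>r+40)&(b>g+25)).astype(np.uint8); m[:,:100]=0; m[:,230:]=0; m[130:]=0
c=max(cv2.findContours(m,0,cv2.CHAIN_APPROX_NONE)[0],key=cv2.contourArea); e=cv2.fitEllipse(c); print("cup1",e,at("wrist",e[0],.053,p))
m=((r>g+50)&(r>b+50)).astype(np.uint8); m[:160]=0; m[200:]=0; m[:,:310]=0; m[:,360:]=0
ys,xs=np.nonzero(m); print("block mask",xs.min(),xs.max(),ys.min(),ys.max())
for y in range(170,196): print(y,''.join('%4d'%v for v in r[y,318:350]*(m[y,318:350])))
print("rec",at("wrist",(343,93),.071,p))
E
```

```text
cup1 ((165.45582580566406, 72.65986633300781), (54.17853546142578, 61.03679275512695), 138.5563507080078) [ 0.4416624  -0.03219326  0.053     ]
block mask 322 345 172 192
170    0   0   0   0   0   0   0   0   0   0   0   0   0   0   0   0   0   0   0   0   0   0   0   0   0   0   0   0   0   0   0   0
171    0   0   0   0   0   0   0   0   0   0   0   0   0   0   0   0   0   0   0   0   0   0   0   0   0   0   0   0   0   0   0   0
172    0   0   0   0   0   0  96 101 107 105 106 106 106 104 106 106 109 118   0   0   0   0   0   0   0   0   0   0   0   0   0   0
173    0   0   0   0  82  84  91  95 101 106 107 107 107 109 105 107 108 108 112   0   0   0   0   0   0   0   0   0   0   0   0   0
174    0   0   0   0  79  79  85  90  95  97 105 108 107 106 107 106 108 108 108 107 116   0   0   0   0   0   0   0   0   0   0   0
175    0   0   0   0  77  79  81  84  87  96  99 105 108 108 108 105 107 109 108 108 110 110   0   0   0   0   0   0   0   0   0   0
176    0   0   0   0  77  75  78  78  85  87  93  97 103 107 106 107 109 106 106 108 107 106 109 110   0   0   0   0   0   0   0   
[... 1870 characters left out ...]
 0   0   0   0   0   0   0   0   0   0   0   0 128 155 168 168 169 169 170 169 167 167 167 168 166 166 159   0   0   0   0   0
192    0   0   0   0   0   0   0   0   0   0   0   0 111 131 145 142 145 143 144 151 151 151 149 148 147 146   0   0   0   0   0   0
193    0   0   0   0   0   0   0   0   0   0   0   0   0   0   0   0   0   0   0   0   0   0   0   0   0   0   0   0   0   0   0   0
194    0   0   0   0   0   0   0   0   0   0   0   0   0   0   0   0   0   0   0   0   0   0   0   0   0   0   0   0   0   0   0   0
195    0   0   0   0   0   0   0   0   0   0   0   0   0   0   0   0   0   0   0   0   0   0   0   0   0   0   0   0   0   0   0   0
rec [ 0.62780423 -0.03168767  0.071     ]
```

```bash
cat >> h.py <<'E'
def find_cup(z=.053, guess=None):
    """nearest blue rim to guess (x,y) in a wrist picture"""
    p=pose(); im=camera("wrist").astype(int); r,g,b=im[...,0],im[...,1],im[...,2]
    m=((b>r+40)&(b>g+25)).astype(np.uint8); m[250:]=0
    best=None
    for c in cv2.findContours(m,cv2.RETR_EXTERNAL,cv2.CHAIN_APPROX_NONE)[0]:
        if cv2.contourArea(c)<1500: continue
        # outline of the upright collar cylinder: use its top rim circle, found by back-projecting to z
        w=np.array([at("wrist",q[0],z,p)[:2] for q in c])
        (x,y),rad=cv2.minEnclosingCircle(w.astype(np.float32))
        d=np.hypot(x-guess[0],y-guess[1])
        if best is None or d<best[0]: best=(d,x,y,rad)
    return best, im[...,::-1].astype(np.uint8)
E
python3 - <<'E'
from h import *
a=np.load("pA.npy"); p=(a[:3],R.from_euler('xyz',a[3:]))
B=at("wrist",(337.5,185.2),.065,p); print("block",B)
yaw=np.deg2rad(98)
move_ptp([.443,-.033,.20],down(yaw))
bst,im=find_cup(.056,(.443,-.033)); print(bst); cv2.imwrite("pics/c1.png",im)
E
```

```text
block [ 0.64147059 -0.12841948  0.065     ]
(np.float64(0.002862698555737669), 0.4404314160346985, -0.031736109405756, 0.03019888326525688)
```

View pics/c1.png

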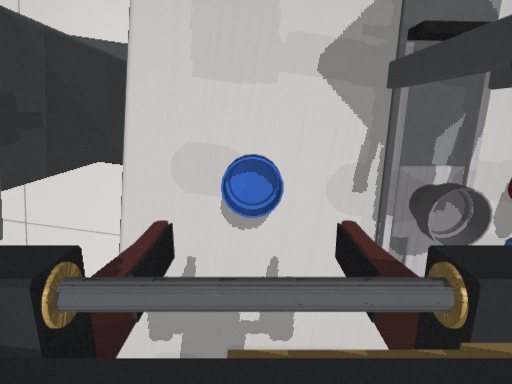

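The wrist picture shows the cup centred at (252,186), just below the TCP, with a measured rim radius of 30 mm. The finger space is free, so I'll pick it up and nest it.

```bash
cat >> h.py <<'E'
YAW=np.deg2rad(98); SEAT=np.array([.6279,-.0315])
def nest(level):
    zf=.041+.026*level
    move_ptp([*SEAT,zf+.052+.07],down(YAW))
    servo_line([*SEAT,zf+.052+.008],rate=.08)
    hit=servo_line([*SEAT,zf+.052-.004],rate=.02,contact_N=4)
    print("hit",hit,"foot z",current_position()[2]-.052,"want",zf,current_force())
E
python3 - <<'E'
from h import *
c=[.4405,-.0318]
servo_line([*c,.052],rate=.12)
command_gripper(.04,12); print("w",current_gripper_width(),current_position())
servo_line([*c,.15],rate=.15)
nest(0)
command_gripper(.085); 
servo_line([*SEAT,.2],rate=.12); 
s=camera("side"); cv2.imwrite("pics/s2.png",cv2.resize(s[120:320,170:420,::-1],None,fx=2.4,fy=2.4,interpolation=cv2.INTER_CUBIC)); print(current_time())
p=pose(); im=camera("wrist"); np.save("pB.npy",np.r_[p[0],p[1].as_euler('xyz')]); cv2.imwrite("pics/wB.png",im[:,:,::-1])
E
```

```text
w 0.060402389350744184 [ 0.44087018 -0.03183622  0.05223484]
hit True foot z 0.04977506621468491 want 0.041 [-0.4025913   0.2984238   6.03817685]
7.8
```

View pics/wB.png

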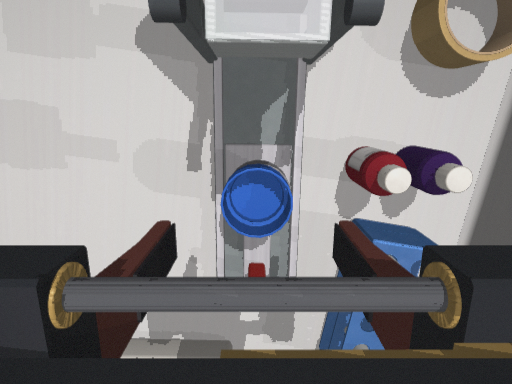

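The wrist picture shows the cup in the receiver at (257,201), with the grey rim peeking out above it at (262,168). I'll check the seating from the side.

View pics/s2.png

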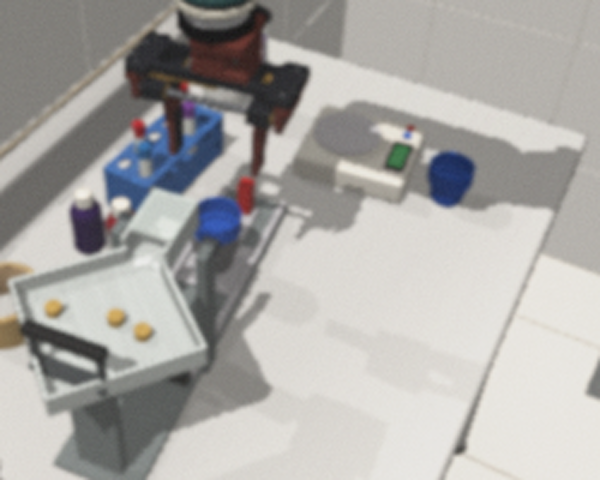

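```bash
python3 - <<'E'
from h import *
for z in (.097,.105):
    b,im=find_cup(z,SEAT); print(z,b)
p=pose(); print(p[0], [proj("wrist",(*SEAT,z),p) for z in (.041,.071,.097)])
print("cams",calib("wrist",p)[1][:3,3])
for n in("side","scene"): print(n,[proj(n,(*SEAT,z)) for z in (.071,.097)])
E
```

```text
0.097 (np.float64(0.000739979748646117), 0.6274457573890686, -0.0320841521024704, 0.030517201870679855)
0.105 (np.float64(0.00165270644281241), 0.6272860169410706, -0.02996557392179966, 0.02950257807970047)
[ 0.62737195 -0.03142792  0.19902993] [array([256.1, 185.6]), array([256.4, 193. ]), array([256.6, 200.8])]
cams [0.61664691 0.03398428 0.34299138]
side [array([259.6, 215.9]), array([259.6, 209.1])]
scene [array([256.8, 206.6]), array([257.2, 200.3])]
```

The side picture puts the cup rim at full-frame (261,210). The seated prediction is (259.6,209.1), so the cup is seated and centred. I'll go to the second cup next, closing along y because the balance is close by.

```bash
python3 - <<'E'
from h import *
move_ptp([.436,-.298,.20],down(0))
bst,im=find_cup(.056,(.436,-.298)); print(bst,current_q()); cv2.imwrite("pics/c2.png",im)
E
```

```text
(np.float64(0.031023472121270847), 0.4328969717025757, -0.26713210344314575, 0.03024173341691494) [-7.29132715e-01  3.00255098e-01  1.71551719e+00  4.13105058e-04
  1.12559778e+00  8.39582429e-01]
```

View pics/c2.png

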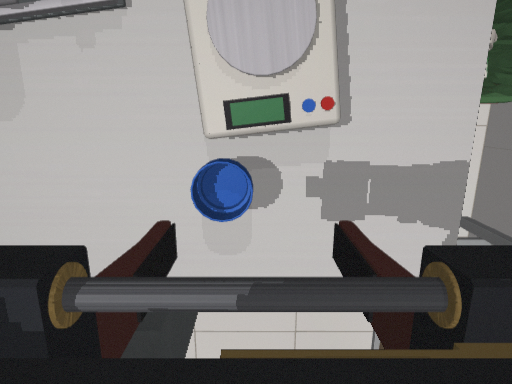

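The wrist picture shows the cup at (222,190), about 3 cm from where it was, so it was knocked aside. The pan centre is at about (263,22).

```bash
python3 - <<'E'
from h import *
print("pan",at("wrist",(262.5,22),.05,pose()))
c=[.4329,-.2671]
servo_line([*c,.15],rate=.15)
b,_=find_cup(.056,c); print(b)
if b and b[0]<.01: c=[b[1],b[2]]
servo_line([*c,.052],rate=.12)
command_gripper(.04,12); print("w",current_gripper_width(),current_position(),c)
servo_line([*c,.2],rate=.15)
nest(1)
print(current_position(),current_time())
s=camera("side"); cv2.imwrite("pics/s3.png",cv2.resize(s[150:300,190:390,::-1],None,fx=3,fy=3,interpolation=cv2.INTER_CUBIC))
E
```

```text
pan [ 0.57596055 -0.30378072  0.05      ]
(np.float64(0.00017215927486720855), 0.43287426233291626, -0.2669297754764557, 0.030320504680275917)
w 0.05996792160109744 [ 0.43307124 -0.26709542  0.05234882] [0.43287426233291626, -0.2669297754764557]
hit True foot z 0.06917109359026236 want 0.067 [ 1.11770406 -0.07612927  1.42767131]
[ 0.62929767 -0.03204018  0.12117109] 14.95
```

```bash
python3 - <<'E'
from h import *
h=servo_line([*SEAT,.067+.052-.003],rate=.01,contact_N=8); print(h,current_position(),current_force())
command_gripper(.085)
servo_line([*SEAT,.22],rate=.12); dwell(.3)
b,im=find_cup(.123,SEAT); print(b)
p=pose(); cv2.imwrite("pics/w4.png",im[90:290,130:390])
s=camera("side"); a=s[150:300,190:390,::-1]; t=camera("scene")[130:280,170:370,::-1]
cv2.imwrite("pics/s4.png",cv2.resize(np.hstack([a,t]),None,fx=2,fy=2,interpolation=cv2.INTER_CUBIC))
for n in("side","scene"): print(n,[proj(n,(*SEAT,z)) for z in (.097,.123)])
E
```

```text
True [ 0.63004768 -0.03219391  0.1207345 ] [0.91756984 0.25638961 3.52867259]
(np.float64(0.003428219274390175), 0.6303001642227173, -0.029052164405584335, 0.032546266913414)
side [array([259.6, 209.1]), array([259.5, 202.1])]
scene [array([257.2, 200.3]), array([257.5, 193.8])]
```

View pics/s4.png

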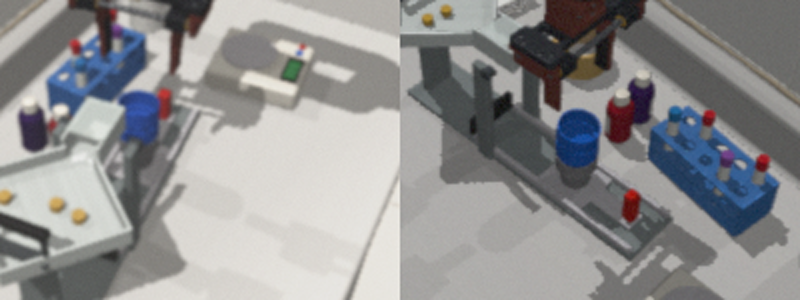

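Both views put the stack's top rim within about 1 px of the seated prediction (scene (259,192), side (259,202)). I'll confirm the height by touching the top cup's inner floor with closed fingers, then grip the block and push home.

```bash
python3 - <<'E'
from h import *
P=np.array([.629,-.031])
command_gripper(0.0)
servo_line([*P,.128],rate=.12)
h=servo_line([*P,.105],rate=.02,contact_N=6); print("touch",h,current_position(),"floor z",current_position()[2]-.019,"want .093",current_force())
servo_line([*P,.22],rate=.15)
command_gripper(.06)
B=np.array([.6415,-.1284])
servo_line([*B,.2],rate=.2)
p=pose(); im=camera("wrist").astype(int)
r,g,b=im[...,0],im[...,1],im[...,2]; m=((r>g+80)&(r>b+80)&(r>140)).astype(np.uint8); 
for c in cv2.findContours(m,0,2)[0]:
    if cv2.contourArea(c)>150:
        q=cv2.minAreaRect(c); print(q,at("wrist",q[0],.065,p))
print(current_time())
E
```

```text
touch True [ 0.62892822 -0.03093908  0.11237548] floor z 0.09337547651659694 want .093 [-0.46968741  0.59858747  6.69443503]
((450.0, 216.5), (19.0, 20.0), 90.0) [ 0.82045397 -0.12723031  0.065     ]
((256.0, 191.0), (18.0, 18.0), 90.0) [ 0.6415271  -0.12794752  0.065     ]
22.95
```

The stack is seated (floor at 0.0934 m), and the block is confirmed. Now I'll push it home.

```bash
cat >> h.py <<'E'
D=np.array([np.cos(np.deg2rad(97.5)),np.sin(np.deg2rad(97.5))])
B0=np.array([.6415,-.1282])
E
python3 - <<'E'
from h import *
servo_line([*B0,.057],rate=.12)
command_gripper(.01,20); print("w",current_gripper_width(),current_position(),current_force())
b0=np.array(current_position()[:2])
servo_line([*(b0+D*.10),.057],rate=.06); print(current_force())
h=servo_line([*(b0+D*.125),.057],rate=.02,contact_N=15)
v=np.array(current_position()[:2])-b0; print(h,v@D,v,current_force())
dwell(.3)
command_gripper(.06)
e=np.array(current_position()[:2])
servo_line([*(e-D*.02),.2],rate=.12)
p=pose(); im=camera("wrist"); cv2.imwrite("pics/w5.png",im[...,::-1]); print(current_time())
E
```

```text
w 0.01819922056267629 [ 0.64311008 -0.12815581  0.05710701] [ 5.25804888  1.66018351 -3.53912157]
[ 4.71588951  0.65945326 -2.56490048]
True 0.11714579104501349 [-0.01466524  0.11622592] [-0.09192902 -0.7857117   3.49215026]
30.2667
```

View pics/w5.png

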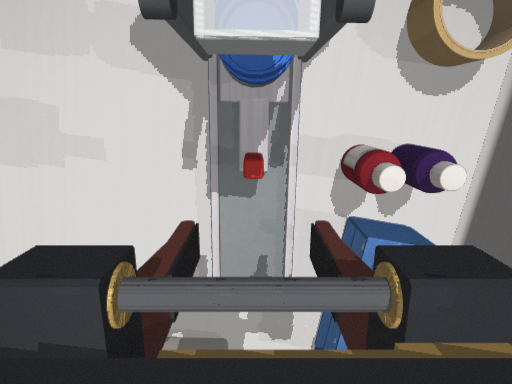

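The wrist picture shows the block at (254,166) and the stack under the spout. The travel was 117 mm at contact, so I'll push once more from behind to make sure it's home, then go and look at the tray's bar.

```bash
python3 - <<'E'
from h import *
e=np.array([.64311,-.12816])+D*.117
command_gripper(0.0)
s=e-D*.045
servo_line([*s,.2],rate=.15); servo_line([*s,.045],rate=.15)
h=servo_line([*(e-D*.0),.045],rate=.02,contact_N=10); q=np.array(current_position()[:2]); print(h,(q-e)@D,current_force())
servo_line([*(q-D*.02),.045]); servo_line([*(q-D*.02),.22],rate=.2)
command_gripper(.06)
H=B0+D*.408; print(H)
move_ptp([*(H-D*.12),.40],down(YAW-np.pi/2))
move_ptp([*H,.38],down(YAW-np.pi/2))
p=pose(); im=camera("wrist"); cv2.imwrite("pics/w6.png",im[...,::-1]); np.save("pC.npy",np.r_[p[0],p[1].as_euler('xyz')])
print(proj("wrist",[*H,.226],p),current_time())
E
```

```text
True -0.021437375331171942 [ 1.08738766 -1.43539405  1.62393531]
[0.58824531 0.2763095 ]
[255.2 184.2] 38.6417
```

View pics/w6.png

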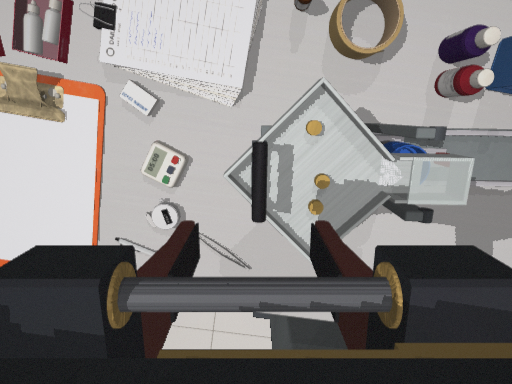

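The wrist picture shows the bar running from (260,141) to (259,222), centred at (260,181) and square to the grip, with three slugs in the tray. First I'll do one firmer push on the sledge to be sure.

```bash
python3 - <<'E'
from h import *
a=np.load("pC.npy"); p=(a[:3],R.from_euler('xyz',a[3:])); print("bar",at("wrist",(260,181.5),.233,p),at("wrist",(260,181.5),.226,p))
e=np.array([.64311,-.12816])+D*.117; s=e-D*.045
command_gripper(0.0)
move_ptp([*(s+D*.15),.40],down(YAW-np.pi/2))
move_ptp([*s,.25],down(YAW)); servo_line([*s,.045],rate=.2)
for N in (12,25):
    h=servo_line([*(e+D*.0),.045],rate=.015,contact_N=N); q=np.array(current_position()[:2]); f=np.array(current_force()[:2]); print(h,(q-e)@D,f@D)
m=camera("wrist")
servo_line([*(q-D*.02),.045]); print((np.array(current_position()[:2])-e)@D,current_force())
servo_line([*(q-D*.02),.25],rate=.25); print(current_time())
E
```

```text
bar [0.5928658  0.27250282 0.233     ] [0.59144304 0.27216579 0.226     ]
True -0.021382669297903695 -1.5418784612939298
True -0.02155128640489893 -1.982643525510204
-0.04185507239052992 [ 0.49020264 -0.48532183 -0.87343518]
46.7917
```

Both pushes, at 12 N and 25 N, stopped at the same place, so the sledge is at its hard stop. Now I'll tip the tray along its arc.

```bash
python3 - <<'E'
from h import *
a=np.deg2rad(97.1); D1=np.array([np.cos(a),np.sin(a)]); H=np.array([.592,.2722]); yw=a-np.pi/2
move_ptp([*(H-D1*.15),.40],down(yw)); command_gripper(.05)
move_ptp([*H,.33],down(yw)); servo_line([*H,.226],rate=.1)
command_gripper(.005,25); g=np.array(current_position()); print("w",current_gripper_width(),g,current_force())
def to(th,rate):
    y=.19*np.cos(th)-.05*np.sin(th)-.19; z=.19*np.sin(th)+.05*np.cos(th)-.05
    servo_line([*(g[:2]+D1*y),g[2]+z],rate=rate)
for th in np.arange(.05,.601,.05):
    to(th,.03)
    if th>.58 or abs(th-.3)<.01: print(th,current_force(),current_gripper_width(),current_time())
dwell(1.0)
to(.62,.03); dwell(.5)
s=camera("side")[...,::-1]; t=camera("scene")[...,::-1]
cv2.imwrite("pics/tip.png",cv2.resize(np.hstack([s[150:330,150:350],t[60:240,130:330]]),None,fx=2,fy=2)); print(current_time())
E
```

```text
w 0.0131272531516359 [0.59197348 0.2725993  0.22610039] [-1.04918247  2.05362037  0.20080344]
0.3 [-1.12308609  6.00575523  0.80919231] 0.01310574415633278 54.7333
0.6000000000000001 [-3.46827011 10.58628171  6.06497229] 0.013076199660561907 57.5833
59.4667
```

View pics/tip.png

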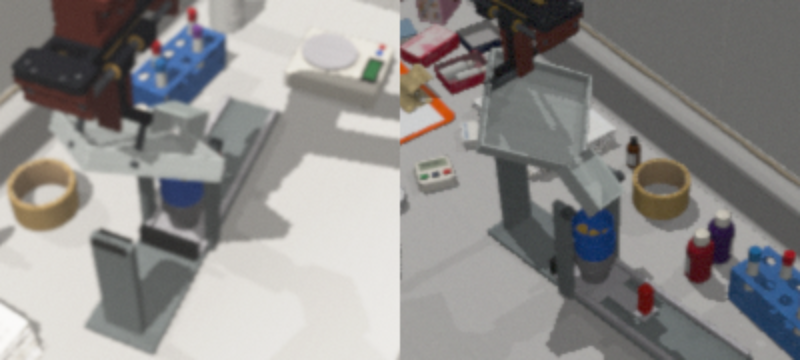

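The scene half shows the tray empty and the yellow slugs in the top cup at about (588,230). I'll lower the tray, release it and draw the sledge out.

```bash
python3 - <<'E'
from h import *
a=np.deg2rad(97.1); D1=np.array([np.cos(a),np.sin(a)]); g=np.array([.59197,.2726,.2261]); yw=a-np.pi/2
for th in np.arange(.55,-.001,-.05):
    y=.19*np.cos(th)-.05*np.sin(th)-.19; z=.19*np.sin(th)+.05*np.cos(th)-.05
    servo_line([*(g[:2]+D1*y),g[2]+z],rate=.05)
print(current_force())
command_gripper(.05); servo_line([*g[:2],.33],rate=.12)
move_ptp([*(g[:2]-D1*.15),.40],down(yw))
e=np.array([.64311,-.12816])+D*.1146
move_ptp([*(e-D*.02),.25],down(YAW))
command_gripper(.06)
p=pose(); im=camera("wrist").astype(int)
r,gg,b=im[...,0],im[...,1],im[...,2]; m=((r>gg+80)&(r>b+80)&(r>140)).astype(np.uint8)
for c in cv2.findContours(m,0,2)[0]:
    if cv2.contourArea(c)>100:
        q=cv2.minAreaRect(c); print(q,at("wrist",q[0],.065,p))
print("exp",e,current_time())
E
```

```text
[-1.52513066  3.48407913  2.03207132]
exp [ 0.6281517  -0.01454042] 68.2667
```

```bash
python3 - <<'E'
from h import *
p=pose(); im=camera("wrist"); i=im.astype(int)
r,gg,b=i[...,0],i[...,1],i[...,2]; m=((r>gg+50)&(r>b+50)).astype(np.uint8); m[:,:200]=0; m[:,320:]=0; m[230:]=0
for c in cv2.findContours(m,0,2)[0]:
    if cv2.contourArea(c)>60:
        x,y,w,h=cv2.boundingRect(c); print(x,y,w,h,at("wrist",(x+w/2,y+h-8),.065,p))
e=np.array([.64311,-.12816])+D*.1146
print(proj("wrist",[*e,.065],p))
servo_line([*e,.057],rate=.12)
command_gripper(.01,20); print("w",current_gripper_width(),current_force())
b0=np.array(current_position()[:2])
servo_line([*(b0-D*.112),.057],rate=.05)
h=servo_line([*(b0-D*.121),.057],rate=.02,contact_N=15)
v=np.array(current_position()[:2])-b0; print(h,v@D,current_force())
command_gripper(.06)
q=np.array(current_position()); servo_line([q[0],q[1],.22],rate=.15)
servo_line([.6285,-.0315,.23],rate=.15); dwell(.3)
bst,im=find_cup(.123,SEAT); print(bst); cv2.imwrite("pics/w8.png",im)
t=camera("side")[...,::-1]; cv2.imwrite("pics/s8.png",cv2.resize(t[150:300,190:390],None,fx=3,fy=3)); print(current_time())
E
```

```text
247 147 17 21 [ 0.62747296 -0.01369976  0.065     ]
[256.  160.9]
w 0.018287362018440997 [ 2.11603361  0.08197794 -1.19954953]
False -0.12009742591413301 [-3.02353937  5.44151082  5.30410839]
(np.float64(0.002582826062758813), 0.6301852464675903, -0.030296405777335167, 0.031036630272865295)
77.0917
```

View pics/w8.png

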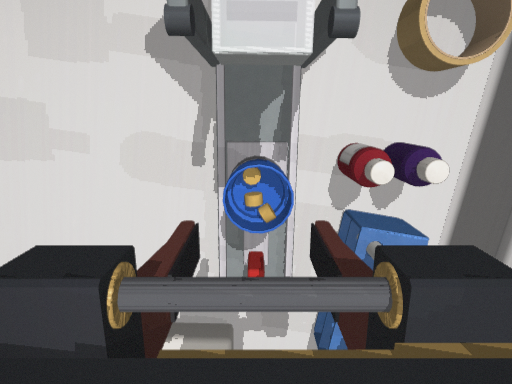

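The wrist picture shows all three slugs in the top cup at (257,197), and the sledge is drawn out. I'll lift the top cup and put it on the pan.

```bash
python3 - <<'E'
from h import *
C=[.630,-.031]; P=[.576,-.303]
command_gripper(.085)
servo_line([*C,.119],rate=.1)
command_gripper(.04,15); print("w",current_gripper_width())
servo_line([*C,.135],rate=.03); servo_line([*C,.23],rate=.1)
bst,im=find_cup(.097,SEAT); print("left in stack",bst); 
servo_line([*P,.23],rate=.2)
servo_line([*P,.112],rate=.1)
h=servo_line([*P,.098],rate=.015,contact_N=4); print(h,current_position(),current_force(),current_time())
s=camera("side")[...,::-1]; t=camera("scene")[...,::-1]
cv2.imwrite("pics/pl.png",cv2.resize(np.hstack([s[110:290,200:400],t[150:330,190:390]]),None,fx=2,fy=2))
E
```

```text
w 0.05826592764545971
left in stack (np.float64(0.03077157475904782), 0.6321179866790771, -0.061981115490198135, 0.060084354132413864)
True [ 0.57619045 -0.30298382  0.10193457] [0.99074634 0.68067304 3.55692072] 84.8417
```

View pics/pl.png

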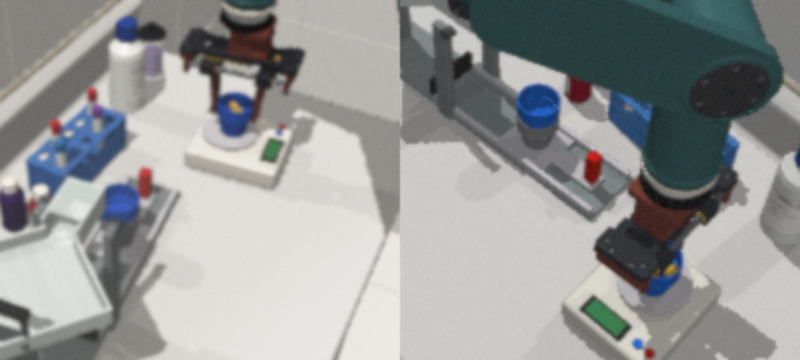

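The cup stands on the pan with its foot at z = 0.050, and the slugs are inside. The other cup is still nested. I'll release, back off and check the centring.

```bash
python3 - <<'E'
from h import *
P=[.576,-.303]
command_gripper(.085); servo_line([*P,.24],rate=.12)
move_ptp([.576,-.35,.28],down(YAW)); dwell(.3)
p=pose(); im=camera("wrist")[...,::-1]; cv2.imwrite("pics/w9.png",im)
print(find_cup(.106,P)[0],find_cup(.097,SEAT)[0],proj("wrist",[*P,.05],p),proj("wrist",[*P,.106],p),current_time())
E
```

```text
(np.float64(0.0015611798040232588), 0.5750778317451477, -0.304259717464447, 0.029132792726159096) (np.float64(0.19996506244032816), 0.7398195266723633, -0.19721072912216187, 0.06299784779548645) [262.  133.9] [263.2 137.1] 87.675
```

View pics/w9.png

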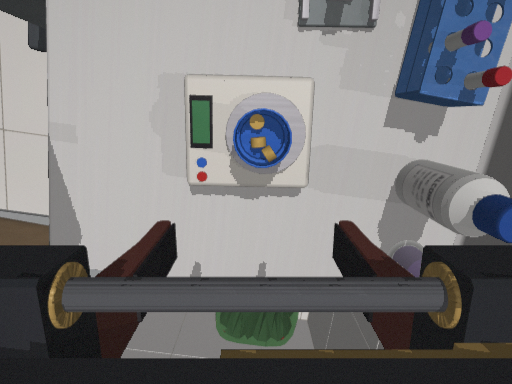

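The pan is centred at (265,133) and the cup at (263,137), so it's about 4 mm off centre and upright, with three slugs inside. The job is done, so I'll hand it in.

```bash
python3 -c "
from cell import *
print(sign_off(), current_time())"
```

```text
the job is handed in; nothing more can be done
the job is handed in; nothing more can be done
```

The job is handed in at about 88 s with no verdict shown: both cups were nested, all three slugs were caught in the top cup and it stands upright about 4 mm off the pan's centre, the other cup is still in the receiver, the sledge is drawn out, the tray is back down, and I saw no bottle knocked over.

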